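# Fit the bayonet cap of a water filter and hold it at the bleed position

## Robot

A 6-joint arm with a two-finger parallel gripper is mounted at the origin on the work surface; the furniture and walls round the work are solid. World frame = base frame: x ahead of the robot, y to its left, z up, the work surface at z = 0. Lengths are in mm, angles in rad, forces in N, time in s.
With the tool pointing down it reaches from about 425 to 950 mm from the base axis. Payload 3.5 kg.
Tool frame: the origin (TCP) lies at the very end of the fingers, on their centre line; the grasp point (between the pads) lies 19 mm behind it; z points along the fingers, y is the direction in which the jaws open and shut (so a half turn about z gives the same grasp; the last joint's range is limited). The gripper opens to 85 mm and grips with 20 to 120 N. Pads are 22 mm wide; open, the fingers measure 114 mm over their backs; the gripper's body (76 mm by 85 mm) begins 54 mm behind the grasp point. The pads swing forward as they close: fully open they stand 13 mm farther back than shut.
Start: joints at [1.076, 0.286, 1.577, -0, 1.279, -0.15], TCP at [228.119, 635.27, 231.325] pointing down, gripper open.
Joint ranges: [-2.77, 2.77], [-0.9, 2.22], [0.21, 2.48], [-1.53, 4.67], [0.24, 2.81], [-2.84, 2.84]. Speed limits (rad/s): [2.79, 2.79, 3.14, 3.14, 3.14, 3.14].

## Interface

Orientations are given as a 3x3 rotation matrix whose columns are the frame's x, y, z axes.
In Python, from cell import sensors, grab_frame, order, spotter gives the robot as it stands.
- The arm moves only by the tool apply_moves, never from a script. Its argument "commands" is a list of rows, each an object with "grip": the finger opening in mm, from 0 to 85.4; "delta_pos": the shift along the tool's x, y, z in mm, a list of three; "twist": the turn about the tool's z in rad. In form: [{"grip": grip, "delta_pos": [dx, dy, dz], "twist": twist}, ...]. A call has 1 to 5 rows; each row is the pose to reach, as a shift and turn from the pose commanded when the call began, along the tool's axes at that moment; what a row does not reach only later rows make up. A row lasts 1/10 s, in which the tool goes at most 50 mm and 8.59 degrees, less where a joint would pass 70% of its speed; a pose out of reach is approached as far as the arm can. A call with a gripper value outside its range is refused whole. The fingers move at their own pace and stop on an object; the grip force is fixed at half the most. Time passes only in rows, so rows that repeat a pose let the fingers close. It gives the time, the measured TCP pose, the force and the opening at its end, in the units of the state.
- sensors.state(): the state, without advancing time (a new reading comes with each control period).
- grab_frame(name): name is "side" or "top" or "wrist"; returns a dict with "image" (384x512x3 uint8, red, green, blue), "vertical_fov" (degrees; the focal length in pixels is half the picture's height over the tangent of half this angle, whatever the lens; pixels are square), "cx", "cy" (the principal point, pixels), "k1" (the pictures are not rectified: a ray, as slopes to the right and down, at radius r is drawn at 1 + k1 r^2 times it, then the intrinsics apply), "camera_from_world" (4x4, takes a point from world to camera coordinates). Camera axes: x right, y down, z forward; pixel columns grow to the right and rows downward; lengths in mm; the calibration is good to about 2 mm. A picture is of the moment at which its call begins. There is no depth.
- order.close_job(): hands the job in, once; it reports no verdict.
Trained networks look in a picture, given as the dict that the camera call returned (one of the last four; its "shot" number tells which), for a name from the list of things; names that differ only in an ending like _2 or _b are one class to them, and where a whole thing is asked for, a point or a joint stands for the part that bears it (a point fixed in the world has none). Each returns a list of dicts, best first, with "conf" (0 to 1); they miss things now and then, are a little off and sometimes report something else, mostly with a low value. They report only what shows in the picture. A call takes as long as a camera call. They do not tell look-alikes from the thing itself.
- spotter.trace(picture, query): "region" (384x512 bool, what is visible of it) and "bbox" ([left, top, right, bottom] in pixels, round what is visible of it).
- spotter.pinpoint(picture, query): "xy" ([column, row] in pixels: a listed point, or the origin of a listed thing).
The state is a dict: "time": time; "qpos": joint angles; "dq": joint speeds; "joint_torque": joint torques, N m; "ee_pos": TCP position; "tcp_rot": TCP orientation; "ft_force": force on the tool from outside, world axes, zero at the start; "torque": the same for the moment, N m; "width": finger opening in mm.
Only numpy, scipy, OpenCV 4.12 (cv2) and the standard library are available. Lean on these libraries where they do the work, as an engineer would, in place of code of your own. Each camera call takes 0.05 s, during which the arm holds its last target. There are 200 camera calls.

## Task

Get the water filter ready for bleeding: first swing the cradle's keeper bar shut over the pipe stub until it clicks into its ball catch, then set the bayonet cap into the neck with its lugs through the two notches until it sits fully down. Turn the cap clockwise half of its quarter turn, until its wing points in line with the vent nipple, without ever going on into the lock click. The disc inside springs back when let go, so finish while still gripping the cap in that position; leave the tools and parts lying around where they are.

Things in the scene. Friction and masses are not known exactly. Their poses are not given: they have to be found in the camera images.
- cradle: holder of grey steel, base plate 124 x 156 x 10 mm, fixed to the counter at a place and yaw that vary. Origin: centre of the plate's underside, z up. At its +y side a closed saddle, at its -y side (y = -54 mm) an open fork; the housing's two pipe stubs lie in them.
- keeper (a joint): hinge of the steel keeper bar, upright axis, rad: 0 is shut against its end stop, across the fork and over the stub; grows counter-clockwise seen from above as the bar swings open (starts 0.8 to 1.4). It moves easily and stays where it is left; over the last 0.15 rad a spring ball resists with about 4 N at the knob, then snaps in and holds it shut.
- keeper_knob (a point): middle of the black finger knob that stands up from the free end of the keeper bar: upright cylinder 14 mm across (17 mm at head and foot), from the bar's top, 56 mm above the counter, to 90 mm; this point is 78 mm above the counter and 90 mm from the hinge.
- keeper_hinge (a point): the keeper's hinge pin, at x = 32, y = -54 mm in the cradle's frame, 52 mm above the counter. Shut, the bar points from here along the cradle's -x.
- filter_housing: round brass filter housing, 75 mm across the neck, 62 mm high, loose in the cradle with about 1.5 mm of play; pipe stubs along its +y and -y. Origin: centre of its underside, which rests on the cradle's plate 10 mm above the counter; axes as the cradle's. A small barbed vent nipple sticks out of the neck along -x, so its x axis is the line the wing ends on.
- neck_rim (a point): centre of the housing's open top, 62 mm above its underside, 72 mm above the counter. The top is a steel bayonet ring 8 mm thick, bore 50 mm, with two opposite notches 13 mm wide reaching out to 32 mm from the axis; below it the lugs are free to turn. The notches lie at 45 and 225 degrees: midway between the housing's +x and +y, and between its -x and -y.
- vent_tip (a point): end of the vent nipple, 63 mm from the housing's axis along its -x and 49 mm above its underside
- purge_disc (a joint): spring disc in the housing, turned by the cap's lugs, rad, growing clockwise seen from above: 0 at rest below the notches; about 0.7 to 0.8 with the wing on the vent's line; from 1.15 a ball catch resists, past 1.38 it clicks into the lock at 1.57. The lugs have 0.1 rad of play either way in it. It pushes back with 0.04 N m at rest, 0.11 N m at the half turn.
- bayonet_cap: grey plastic cap, about 160 g, 59 mm high, upright on the counter. Origin: centre of the spigot's underside, z up. Spigot 46.6 mm across, 18 mm high, with two lugs along x (8 mm wide, 2 to 8 mm above the underside, out to 30 mm from the axis, lower edges bevelled); flange 72 mm across, 18 to 25 mm. Both ends alike. Fully down, its origin is 44 mm above the housing's underside.
- cap_wing (a point): centre of the cap's flat grip wing, 46 mm above the spigot's underside; the wing is 56 mm long along the cap's x, 10 mm thick along y, 25 to 59 mm above the underside. The cap goes in with the wing on the line of the notches, then turns clockwise seen from above: 45 degrees to the housing's x axis, 90 in all to the lock.
- flux_tin: round tin with green lid, 62 mm across, 34 mm high; stays where it is
- wrench_red: adjustable wrench with red grip, 202 mm long, lying flat; stays where it is
- tape_measure: yellow and black tape measure, 65 mm high; stays where it is
- nipple_brass: brass double nipple, 34 mm long; stays where it is
Mind the look-alikes: they are no part of the job. What is shaped like the bayonet_cap but blue is not meant.

How it is judged:
By the outcome, as a careful person would: the job done as asked, in the order asked, and still so for the second after the job is handed in, while the arm keeps its last pose, push and grip.
It also fails if it takes over 58 s, if anything falls off the work surface, if the arm or the gripper's body presses on something with over 40 N, if the wrist force passes 120 N, or if a joint passes its speed limit or range.

## Working session

There is one attempt and no reset: what is moved stays moved. The work goes in short steps, Python scripts to look and compute and a tool call to move; the robot and the scene stay as the last step left them, time stands still between calls to the robot, and variables do not carry over. Pictures are saved under pics/ and viewed, about 8 in all and at most 12, crops included, and the job is handed in when it is done.

Besides the shell and the picture viewer there is one more tool, called after ">>>" as a command line: name --argument value ..., lists and objects as JSON in quotes. apply_moves: Moves the arm, as the interface text tells. Its arguments: {"type":"object","properties":{"commands":{"type":"array","items":{"type":"object","properties":{"grip":{"type":"number"},"delta_pos":{"type":"array","items":{"type":"number"}},"twist":{"type":"number"}}}}},"required":["commands"]}

```bash
mkdir -p pics; cat > h.py <<'E'
import numpy as np, cv2
from cell import sensors, grab_frame, order, spotter
def K(p):
    f=p["image"].shape[0]/2/np.tan(np.radians(p["vertical_fov"])/2)
    return np.array([[f,0,p["cx"]],[0,f,p["cy"]],[0,0,1.]]), np.array([p["k1"],0,0,0,0.])
def ray(p,xy):
    k,d=K(p); u=cv2.undistortPoints(np.array([[xy]],float),k,d)[0,0]
    T=np.array(p["camera_from_world"]); R=T[:3,:3]
    return -R.T@T[:3,3], R.T@np.array([u[0],u[1],1])
def at(p,xy,z):
    c,d=ray(p,xy); return c+d*(z-c[2])/d[2]
def proj(p,X):
    k,d=K(p); T=np.array(p["camera_from_world"])
    return cv2.projectPoints(np.atleast_2d(np.array(X,float)),cv2.Rodrigues(T[:3,:3])[0],T[:3,3],k,d)[0][:,0]
def tri(obs):
    A=np.zeros((3,3));b=np.zeros(3)
    for p,xy in obs:
        c,d=ray(p,xy);d=d/np.linalg.norm(d);M=np.eye(3)-np.outer(d,d);A+=M;b+=M@c
    return np.linalg.solve(A,b)
def save(p,n): cv2.imwrite('pics/'+n+'.png',p["image"][:,:,::-1])
E
python3 - <<'E'
from h import *
np.set_printoptions(precision=1,suppress=True)
P={n:grab_frame(n) for n in("side","top","wrist")}
cv2.imwrite('pics/a.png',cv2.resize(np.hstack([P['side']['image'],P['top']['image']]),(800,300))[:,:,::-1])
save(P['top'],'top0')
Z=dict(keeper_knob=78,keeper_hinge=52,neck_rim=72,vent_tip=59,bayonet_cap=0,cap_wing=46,filter_housing=10,cradle=0)
for n in P:
  print(n,np.array(P[n]["camera_from_world"]).round(2).tolist())
  for q in Z:
    for r in spotter.pinpoint(P[n],q)[:3]: print(n,q,round(r['conf'],2),np.array(r['xy']),at(P[n],r['xy'],Z[q]))
s=sensors.state();print(s['tcp_rot'],s['ft_force'],s['time'],s['width'])
E
```

```text
side [[0.39, -0.92, 0.0, -183.81], [-0.7, -0.3, -0.65, 445.37], [0.6, 0.25, -0.76, 602.65], [0.0, 0.0, 0.0, 1.0]]
side keeper_knob 0.59 [349.6 231.8] [ 523.5 -195.2   78. ]
side keeper_hinge 0.6 [327.4 206.3] [ 595.5 -126.5   52. ]
side neck_rim 0.74 [302.3 205. ] [559.1 -72.   72. ]
side neck_rim 0.72 [287.1 169. ] [656.9   2.9  72. ]
side vent_tip 0.73 [294.1 227.5] [498.7 -73.8  59. ]
side bayonet_cap 0.85 [154.3 208.4] [451.5 292.7   0. ]
side bayonet_cap 0.81 [196.5 219.3] [464.8 173.3  -0. ]
side cap_wing 0.85 [150.6 197.3] [451.4 292.   46. ]
side cap_wing 0.59 [195.1 210.8] [458.7 167.   46. ]
side filter_housing 0.75 [300.8 217.9] [567.3 -71.4  10. ]
side cradle 0.8 [299.1 219.9] [566.9 -67.9   0. ]
top [[0.01, -1.0, 0.01, 41.84], [-0.99, -0.01, -0.15, 560.26], [0.15, -0.01, -0.99, 915.61], [0.0, 0.0, 0.0, 1.0]]
top keeper_knob 0.86 [367.7 207. ] [ 529.8 -194.7   78. ]
top keeper_hinge 0.93 [334.7 181.5] [ 590.5 -127.9   52. ]
top neck_rim 0.87 [311.8 191.9] [562.7 -72.5  72. ]
top vent_tip 0.62 [308.3 216.5] [509.  -66.1  59. ]
top vent_tip 0.39 [263.2 134.1] [697.7  36.4  59. ]
top bayonet_cap 0.72 [150.8 236.6] [462.6 296.9   0. ]
top bayonet_cap 0.65 [303.8 193. ] [571.1 -63.6   0. ]
top cap_wing 0.87 [148.3 236.9] [459.8 291.4  46. ]
top cap_wing 0.79 [201.3 241.3] [451.5 172.4  46. ]
top cap_wing 0.58 [268.6 134.6] [700.6  23.5  46. ]
top filter_housing 0.68 [306.6 193.7] [568. -69.  10.]
top cradle 0.65 [306.3 194.3] [568.  -69.5   0. ]
wrist [[0.34, 0.94, -0.0, -673.66], [0.9, -0.32, 0.28, -34.76], [0.26, -0.1, -0.96, 379.41], [0.0, 0.0, 0.0, 1.0]]
[[-0.9  0.3 -0. ]
 [ 0.3  0.9 -0. ]
 [ 0.  -0.  -1. ]] [0.2 0.4 0.6] 1.35 85.46877477966243
```

View pics/top0.png

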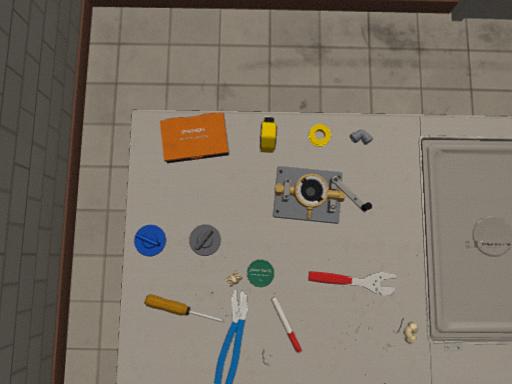

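View pics/a.png

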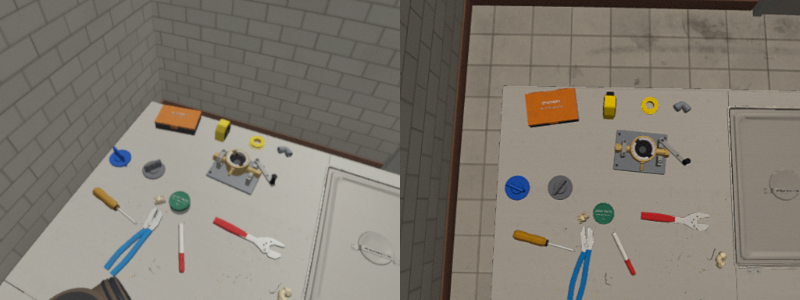

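Two candidates have the cap's shape: a blue one at top pixel (150,240) and a grey one at (205,240). The grey one fits the description. The keeper stands open, with its knob at (367,207), the neck at (311,191) and the vent pointing down-image toward the robot. I'll check a crop and work out the first move.

```bash
cat >> h.py <<'E'
np.set_printoptions(precision=2,suppress=True)
def go(pos,yaw=None):
    """tool-frame delta (mm) to world pos and twist bringing tool y to world yaw (deg, mod 180)"""
    s=sensors.state();R=np.array(s['tcp_rot']);d=R.T@(np.array(pos)-np.array(s['ee_pos']))
    y=np.degrees(np.arctan2(R[1,1],R[0,1]))
    t=None
    if yaw is not None:
        t=-((yaw-y+90)%180-90)  # twist + is clockwise from above
    print('ee',np.array(s['ee_pos']),'yaw_y %.1f'%y,'q6 %.2f'%s['qpos'][5],'t %.2f'%s['time'],'F',np.array(s['ft_force']),'w %.1f'%s['width'])
    print('-> delta',d,'twist',None if t is None else round(np.radians(t),3))
E
python3 - <<'E'
from h import *
im=cv2.imread('pics/top0.png')
a=cv2.resize(im[215:265,120:235],None,fx=4,fy=4,interpolation=cv2.INTER_CUBIC)
b=cv2.resize(im[160:225,265:380],None,fx=4,fy=4,interpolation=cv2.INTER_CUBIC)
cv2.imwrite('pics/crop.png',np.vstack([a,b]))
s=sensors.state();print(np.array(s['qpos']))
R=np.array(s['tcp_rot']);T=np.array(grab_frame('wrist')['camera_from_world'])
c=-T[:3,:3].T@T[:3,3];print('cam in tool',R.T@(c-np.array(s['ee_pos'])),'axes',R.T@T[:3,:3].T)
go([440,170,220],0);
E
```

```text
[ 1.08  0.29  1.58  0.    1.28 -0.15]
cam in tool [  71.33   -0.09 -142.44] axes [[ 0.   -0.96 -0.28]
 [ 1.    0.   -0.  ]
 [ 0.   -0.28  0.96]]
ee [228.13 635.26 231.32] yaw_y 70.2 q6 -0.15 t 1.40 F [-0.3  -0.05  0.6 ] w 85.0
-> delta [-356.66 -366.27   11.35] twist 1.226
```

View pics/crop.png

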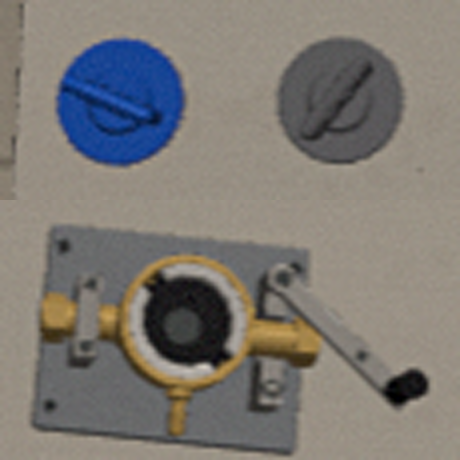

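Crop confirmed: the grey cap is at top pixel (205,240) with its wing at about -45° in the world frame, and blue is the look-alike. The notches sit on the housing's +x+y/-x-y diagonal as described. I'm heading for the keeper knob.

>>> apply_moves --commands '[{"grip": 40, "delta_pos": [-395, -352, 0], "twist": 0.75}, {"grip": 40, "delta_pos": [-395, -352, 0], "twist": 0.75}, {"grip": 40, "delta_pos": [-395, -352, 0], "twist": 0.75}, {"grip": 40, "delta_pos": [-395, -352, 0], "twist": 0.75}, {"grip": 40, "delta_pos": [-395, -352, 0], "twist": 0.75}]'

```text
time: 1.9
ee_pos: [348.2, 414.0, 231.6]
tcp_rot: [[-0.453, 0.891, 0.001], [0.891, 0.453, 0.0], [0.0, 0.001, -1.0]]
ft_force: [1.3, 1.1, 0.5]
width: 39.9
```

```bash
python3 - <<'E'
from h import *
go([480,170,220],-70); go([527,-195,160],-70)
E
```

```text
ee [348.16 413.95 231.58] yaw_y 26.9 q6 0.21 t 1.90 F [1.32 1.08 0.54] w 39.9
-> delta [-277.21    6.95   11.58] twist -1.45
ee [348.16 413.95 231.58] yaw_y 26.9 q6 0.21 t 1.90 F [1.32 1.08 0.54] w 39.9
-> delta [-623.88 -116.62   71.48] twist -1.45
```

>>> apply_moves --commands '[{"grip": 40, "delta_pos": [-277, 7, 0], "twist": 0.75}, {"grip": 40, "delta_pos": [-277, 7, 0], "twist": 0.75}, {"grip": 40, "delta_pos": [-277, 7, 0], "twist": 0.75}, {"grip": 40, "delta_pos": [-277, 7, 0], "twist": 0.75}, {"grip": 40, "delta_pos": [-277, 7, 0], "twist": 0.75}]'

```text
time: 2.4
ee_pos: [468.4, 194.5, 231.8]
tcp_rot: [[0.276, 0.961, 0.001], [0.961, -0.276, 0.0], [0.001, 0.001, -1.0]]
ft_force: [1.1, 0.3, -0.0]
width: 39.9
```

```bash
python3 - <<'E'
from h import *
go([510,-185,160],-70)
p=grab_frame('wrist'); save(p,'w1')
for q,z in (('cap_wing',46),('neck_rim',72)):
  for r in spotter.pinpoint(p,q)[:2]: print(q,r['conf'],r['xy'],at(p,r['xy'],z))
E
```

```text
ee [468.37 194.53 231.78] yaw_y -16.0 q6 0.47 t 2.40 F [ 1.05  0.29 -0.03] w 39.9
-> delta [-353.27  144.86   71.71] twist 0.942
cap_wing 0.72 [258.6, 197.4] [459.46 168.75  46.  ]
cap_wing 0.69 [217.6, 80.4] [453.88 296.36  46.  ]
neck_rim 0.65 [401.4, 364.3] [568.76 -72.7   72.  ]
```

>>> apply_moves --commands '[{"grip": 40, "delta_pos": [-353, 145, 50], "twist": 0.75}, {"grip": 40, "delta_pos": [-353, 145, 50], "twist": 0.75}, {"grip": 40, "delta_pos": [-353, 145, 50], "twist": 0.75}, {"grip": 40, "delta_pos": [-353, 145, 50], "twist": 0.75}, {"grip": 40, "delta_pos": [-353, 145, 50], "twist": 0.75}]'

```text
time: 3.05
ee_pos: [496.3, -50.1, 198.9]
tcp_rot: [[0.856, 0.518, 0.001], [0.518, -0.856, 0.0], [0.001, 0.0, -1.0]]
ft_force: [0.7, -0.8, -0.4]
width: 40.4
```

```bash
python3 - <<'E'
from h import *
go([520,-195,160],-70)
E
```

```text
ee [496.3  -50.06 198.92] yaw_y -58.8 q6 0.72 t 3.05 F [ 0.72 -0.78 -0.36] w 40.4
-> delta [-54.77 136.28  38.89] twist 0.195
```

>>> apply_moves --commands '[{"grip": 40, "delta_pos": [-55, 136, 25], "twist": 0.0}, {"grip": 40, "delta_pos": [-55, 136, 25], "twist": 0.0}, {"grip": 40, "delta_pos": [-55, 136, 25], "twist": 0.0}, {"grip": 40, "delta_pos": [-55, 136, 25], "twist": 0.0}]'

```text
time: 3.45
ee_pos: [520.4, -197.9, 172.8]
tcp_rot: [[0.856, 0.518, -0.001], [0.518, -0.856, -0.0], [-0.001, -0.0, -1.0]]
ft_force: [-1.0, 1.0, 0.7]
width: 40.1
```

```bash
python3 - <<'E'
from h import *
p=grab_frame('wrist'); t=grab_frame('top');s=grab_frame('side'); save(p,'w2')
for q,z in (('keeper_knob',78),('keeper_hinge',52),('neck_rim',72),('vent_tip',59)):
  for n,c in (('w',p),('t',t),('s',s)):
    for r in spotter.pinpoint(c,q)[:2]: print(n,q,round(r['conf'],2),np.array(r['xy']),at(c,r['xy'],z))
go([524,-195,64],-60)
E
```

```text
w keeper_knob 0.71 [262.4 181.8] [ 531.36 -193.54   78.  ]
t keeper_knob 0.54 [367.3 207.9] [ 527.75 -193.79   78.  ]
s keeper_knob 0.55 [352.2 228.1] [ 535.69 -198.11   78.  ]
w keeper_hinge 0.89 [232.3  61.6] [ 596.55 -126.54   52.  ]
t keeper_hinge 0.82 [335.1 184.5] [ 583.61 -128.7    52.  ]
t keeper_hinge 0.18 [202.  240.1] [454.   170.18  52.  ]
s keeper_hinge 0.68 [227.1 260.3] [363.61  32.09  52.  ]
s keeper_hinge 0.6 [288.1 170. ] [673.32   4.76  52.  ]
w neck_rim 0.77 [142.3  51.3] [567.85 -70.35  72.  ]
t neck_rim 0.73 [312.2 192.3] [561.8  -73.38  72.  ]
s neck_rim 0.61 [304.7 203.9] [564.53 -76.19  72.  ]
w vent_tip 0.72 [106.5 122.9] [504.21 -63.57  59.  ]
t vent_tip 0.97 [308.7 217.4] [507.01 -66.97  59.  ]
s vent_tip 0.75 [292.1 223.9] [506.53 -66.11  59.  ]
ee [ 520.07 -194.47  173.94] yaw_y -58.7 q6 0.48 t 4.20 F [ 0.75 -0.58 -0.14] w 40.0
-> delta [  3.07   2.48 109.94] twist 0.023
```

View pics/w2.png

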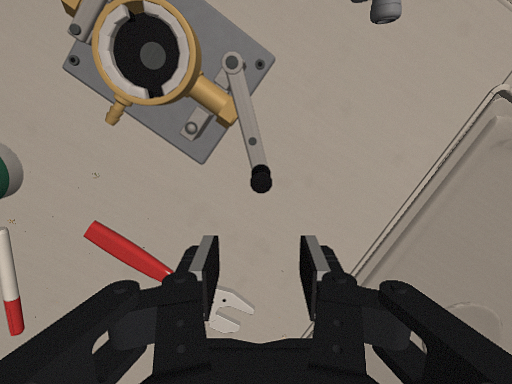

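Knob at (531,-193), hinge at about (595,-127), cradle yaw about -5.5°, so the bar is about 0.9 rad open. The shut knob should be at about (505,-118). I'll cage the knob between the fingers and sweep it along the arc.

>>> apply_moves --commands '[{"grip": 40, "delta_pos": [10, 5, 20], "twist": 0.0}, {"grip": 40, "delta_pos": [10, 5, 65], "twist": 0.0}, {"grip": 40, "delta_pos": [10, 5, 113], "twist": 0.0}, {"grip": 24, "delta_pos": [10, 5, 113], "twist": 0.0}, {"grip": 24, "delta_pos": [10, 5, 113], "twist": 0.0}]'

```text
time: 4.7
ee_pos: [530.8, -193.5, 60.6]
tcp_rot: [[0.854, 0.52, -0.002], [0.52, -0.854, 0.001], [-0.001, -0.002, -1.0]]
ft_force: [0.4, 0.1, 0.5]
width: 24.1
```

```bash
python3 - <<'E'
from h import *
p=grab_frame('wrist'); save(p,'w3')
for r in spotter.pinpoint(p,'keeper_knob')[:2]: print(r['conf'],r['xy'],at(p,r['xy'],78))
for a in (38,25,12,4,0,-3):
  th=np.radians(174.5+a); print(a); go([594.5+90*np.cos(th),-127+90*np.sin(th),61])
E
```

```text
0.64 [260.7, 261.4] [ 533.1  -192.16   78.  ]
38
ee [ 533.13 -194.84   63.92] yaw_y -58.7 q6 0.50 t 4.80 F [ 0.6  -0.02  0.19] w 23.9
-> delta [ -2.3  -24.21   2.81] twist None
25
ee [ 533.13 -194.84   63.92] yaw_y -58.7 q6 0.50 t 4.80 F [ 0.6  -0.02  0.19] w 23.9
-> delta [ -0.41 -44.5    2.72] twist None
12
ee [ 533.13 -194.84   63.92] yaw_y -58.7 q6 0.50 t 4.80 F [ 0.6  -0.02  0.19] w 23.9
-> delta [  6.   -63.84   2.65] twist None
4
ee [ 533.13 -194.84   63.92] yaw_y -58.7 q6 0.50 t 4.80 F [ 0.6  -0.02  0.19] w 23.9
-> delta [ 12.05 -74.84   2.62] twist None
0
ee [ 533.13 -194.84   63.92] yaw_y -58.7 q6 0.50 t 4.80 F [ 0.6  -0.02  0.19] w 23.9
-> delta [ 15.63 -80.     2.6 ] twist None
-3
ee [ 533.13 -194.84   63.92] yaw_y -58.7 q6 0.50 t 4.80 F [ 0.6  -0.02  0.19] w 23.9
-> delta [ 18.56 -83.7    2.59] twist None
```

View pics/w3.png

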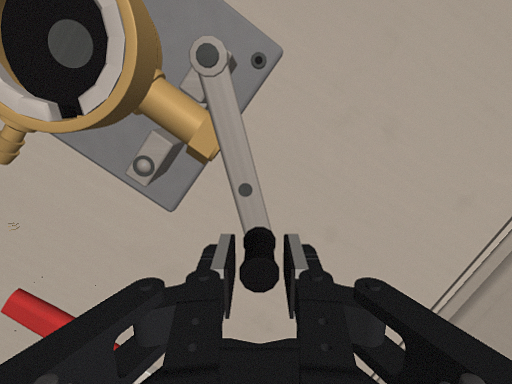

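The knob sits between the pads, with its head at (259,270). Sweeping now.

>>> apply_moves --commands '[{"grip": 20, "delta_pos": [-1, -11, 0], "twist": 0.05}, {"grip": 20, "delta_pos": [-1, -22, 0], "twist": 0.12}, {"grip": 20, "delta_pos": [0, -32, 0], "twist": 0.2}, {"grip": 20, "delta_pos": [1, -42, 0], "twist": 0.28}, {"grip": 20, "delta_pos": [4, -52, 0], "twist": 0.36}]'

```text
time: 5.3
ee_pos: [509.6, -149.0, 64.9]
tcp_rot: [[0.983, 0.183, 0.006], [0.183, -0.983, -0.005], [0.005, 0.006, -1.0]]
ft_force: [-1.0, -2.6, 0.6]
width: 20.1
```

```bash
python3 - <<'E'
from h import *
p=grab_frame('wrist'); save(p,'w4')
for q,z in (('keeper_knob',78),('keeper_hinge',52),('neck_rim',72),('vent_tip',59)):
  for r in spotter.pinpoint(p,q)[:1]: print(q,r['conf'],r['xy'],at(p,r['xy'],z))
for a in (12,4,0,-3):
  th=np.radians(174.5+a); print(a); go([594.5+90*np.cos(th),-127+90*np.sin(th),61])
E
```

```text
keeper_hinge 0.57 [250.2, 62.6] [ 595.6  -128.53   52.  ]
neck_rim 0.93 [102.3, 99.3] [568.03 -71.35  72.  ]
vent_tip 0.7 [93.7, 219.7] [507.55 -63.79  59.  ]
12
ee [ 508.96 -147.87   62.84] yaw_y -79.2 q6 0.91 t 5.55 F [-0.87 -0.87  0.08] w 19.9
-> delta [ -1.82 -11.22   1.81] twist None
4
ee [ 508.96 -147.87   62.84] yaw_y -79.2 q6 0.91 t 5.55 F [-0.87 -0.87  0.08] w 19.9
-> delta [ -0.01 -23.65   1.79] twist None
0
ee [ 508.96 -147.87   62.84] yaw_y -79.2 q6 0.91 t 5.55 F [-0.87 -0.87  0.08] w 19.9
-> delta [  1.54 -29.73   1.78] twist None
-3
ee [ 508.96 -147.87   62.84] yaw_y -79.2 q6 0.91 t 5.55 F [-0.87 -0.87  0.08] w 19.9
-> delta [  2.98 -34.22   1.78] twist None
```

>>> apply_moves --commands '[{"grip": 20, "delta_pos": [-1, -11, 0], "twist": 0.05}, {"grip": 20, "delta_pos": [0, -18, 0], "twist": 0.1}, {"grip": 20, "delta_pos": [0, -24, 0], "twist": 0.13}, {"grip": 20, "delta_pos": [1, -28, 0], "twist": 0.13}, {"grip": 20, "delta_pos": [2, -32, 0], "twist": 0.13}]'

```text
time: 6.05
ee_pos: [504.6, -116.4, 61.9]
tcp_rot: [[0.998, 0.058, 0.002], [0.058, -0.998, -0.002], [0.002, 0.002, -1.0]]
ft_force: [-2.3, -14.7, 1.6]
width: 20.2
```

```bash
python3 - <<'E'
from h import *
go([0,0,0])
p=grab_frame('wrist'); save(p,'w5'); t=grab_frame('top')
for n,c in(('w',p),('t',t)):
 for q,z in (('keeper_knob',78),('keeper_hinge',52)):
  for r in spotter.pinpoint(c,q)[:1]: print(n,q,r['conf'],r['xy'],at(c,r['xy'],z))
go([0,0,0])
E
```

```text
ee [ 504.58 -116.44   61.87] yaw_y -86.7 q6 1.09 t 6.05 F [ -2.32 -14.72   1.64] w 20.2
-> delta [-497.14 -145.52   60.56] twist None
w keeper_knob 0.93 [268.3, 265.9] [ 504.24 -120.32   78.  ]
w keeper_hinge 0.75 [295.0, 56.6] [ 595.75 -127.19   52.  ]
t keeper_hinge 0.6 [335.7, 180.1] [ 593.82 -130.24   52.  ]
ee [ 504.56 -116.8    61.84] yaw_y -86.7 q6 1.09 t 6.35 F [-1.35 -5.84  2.17] w 19.8
-> delta [-497.06 -145.98   60.51] twist None
```

View pics/w5.png

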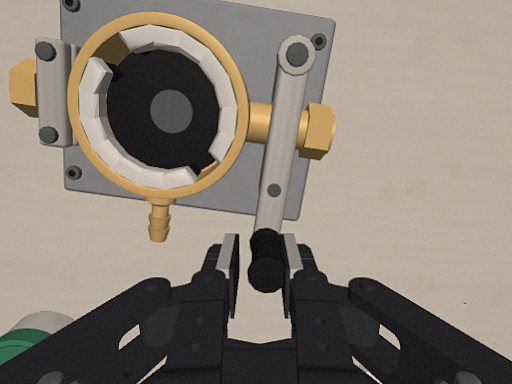

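The bar now lies over the stub between the fork, with the knob at (266,270). I'll push a little further to tell the end stop from the ball catch.

>>> apply_moves --commands '[{"grip": 20, "delta_pos": [0, -2, 0], "twist": 0}, {"grip": 20, "delta_pos": [0, -4, 0], "twist": 0}, {"grip": 20, "delta_pos": [0, -4, 0], "twist": 0}]'

```text
time: 6.65
ee_pos: [504.6, -116.5, 61.9]
tcp_rot: [[0.998, 0.06, 0.003], [0.06, -0.998, -0.011], [0.002, 0.011, -1.0]]
ft_force: [-1.2, -18.6, -2.0]
width: 20.2
```

```bash
python3 - <<'E'
from h import *
go([0,0,0])
p=grab_frame('wrist'); save(p,'w6')
for q,z in (('keeper_knob',78),('keeper_hinge',52),('neck_rim',72),('vent_tip',59)):
  for r in spotter.pinpoint(p,q)[:1]: print(q,r['conf'],r['xy'],at(p,r['xy'],z))
go([0,0,0])
E
```

```text
ee [ 504.58 -116.47   61.91] yaw_y -86.5 q6 1.10 t 6.65 F [ -1.25 -18.6   -2.02] w 20.2
-> delta [-496.8  -147.31   59.05] twist None
keeper_knob 0.91 [270.8, 267.4] [ 503.49 -121.41   78.  ]
keeper_hinge 0.79 [293.1, 55.9] [ 596.07 -126.24   52.  ]
neck_rim 0.69 [158.7, 111.3] [568.8 -71.   72. ]
ee [ 504.58 -116.46   61.91] yaw_y -86.6 q6 1.10 t 6.90 F [ -1.57 -17.77  -1.86] w 20.1
-> delta [-496.91 -146.91   59.13] twist None
```

18 N over 4 mm of commanded push and no motion, well above the 4 N catch, so the bar is on its stop. I'll release it and go to the cap.

>>> apply_moves --commands '[{"grip": 28, "delta_pos": [0, 4, 0], "twist": 0}, {"grip": 30, "delta_pos": [0, 4, -10], "twist": 0}, {"grip": 30, "delta_pos": [0, 4, -55], "twist": 0}, {"grip": 40, "delta_pos": [0, 4, -105], "twist": 0}]'

```text
time: 7.3
ee_pos: [501.9, -113.8, 165.2]
tcp_rot: [[0.998, 0.057, -0.005], [0.057, -0.998, 0.004], [-0.005, -0.004, -1.0]]
ft_force: [0.7, -0.3, 0.3]
width: 40.1
```

```bash
python3 - <<'E'
from h import *
p=grab_frame('wrist'); save(p,'w7')
for q,z in (('keeper_knob',78),('keeper_hinge',52),('neck_rim',72),('vent_tip',59)):
  for r in spotter.pinpoint(p,q)[:1]: print(q,r['conf'],r['xy'],at(p,r['xy'],z))
go([459,169,165],45)
E
```

```text
keeper_knob 0.89 [265.9, 195.3] [ 504.31 -118.3    78.  ]
keeper_hinge 0.83 [283.6, 71.8] [ 595.86 -126.52   52.  ]
neck_rim 0.61 [206.3, 107.1] [566.82 -70.98  72.  ]
vent_tip 0.66 [199.5, 183.7] [505.46 -63.84  59.  ]
ee [ 503.42 -114.58  166.14] yaw_y -86.7 q6 1.09 t 7.55 F [-0.05  0.75 -0.06] w 40.0
-> delta [ -28.04 -285.67    1.3 ] twist 0.843
```

View pics/w7.png

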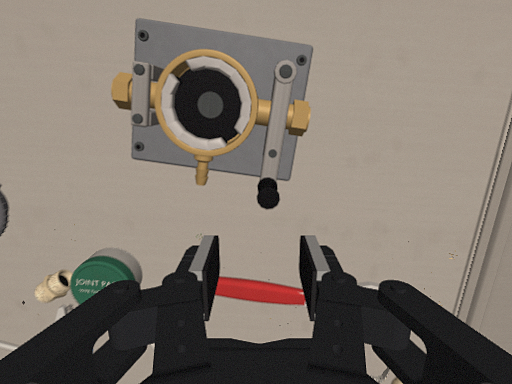

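The bar is shut: its direction is 174.9°, the same as the housing's -x. On to the cap.

>>> apply_moves --commands '[{"grip": 40, "delta_pos": [-28, -286, 0], "twist": -0.75}, {"grip": 40, "delta_pos": [-28, -286, 0], "twist": -0.75}, {"grip": 40, "delta_pos": [-28, -286, 0], "twist": -0.75}, {"grip": 40, "delta_pos": [-28, -286, 0], "twist": -0.75}, {"grip": 40, "delta_pos": [-28, -286, 0], "twist": -0.75}]'

```text
time: 8.05
ee_pos: [462.9, 133.7, 163.7]
tcp_rot: [[0.687, 0.726, -0.004], [0.726, -0.687, 0.0], [-0.003, -0.003, -1.0]]
ft_force: [1.6, -0.2, 0.2]
width: 39.8
```

```bash
python3 - <<'E'
from h import *
go([459,169,165],45)
E
```

```text
ee [462.85 133.7  163.73] yaw_y -43.4 q6 0.83 t 8.05 F [ 1.57 -0.16  0.19] w 39.8
-> delta [ 22.99 -27.07  -1.24] twist -1.543
```

>>> apply_moves --commands '[{"grip": 40, "delta_pos": [23, -27, 0], "twist": -0.75}, {"grip": 40, "delta_pos": [23, -27, 0], "twist": -0.75}, {"grip": 40, "delta_pos": [23, -27, 0], "twist": -0.75}, {"grip": 40, "delta_pos": [23, -27, 0], "twist": -0.75}, {"grip": 40, "delta_pos": [23, -27, 0], "twist": -0.75}]'

```text
time: 8.55
ee_pos: [459.7, 167.3, 163.4]
tcp_rot: [[0.007, 1.0, -0.005], [1.0, -0.007, -0.0], [-0.0, -0.005, -1.0]]
ft_force: [-0.6, 0.1, -0.6]
width: 40.0
```

>>> apply_moves --commands '[{"grip": 40, "delta_pos": [0, 0, 0], "twist": -0.75}, {"grip": 40, "delta_pos": [0, 0, 0], "twist": -0.75}, {"grip": 40, "delta_pos": [0, 0, 0], "twist": -0.75}, {"grip": 40, "delta_pos": [0, 0, 0], "twist": -0.75}, {"grip": 40, "delta_pos": [0, 0, 0], "twist": -0.75}]'

```text
time: 9.05
ee_pos: [459.8, 167.1, 163.4]
tcp_rot: [[-0.676, 0.737, -0.005], [0.737, 0.676, -0.0], [0.003, -0.004, -1.0]]
ft_force: [0.6, -0.2, 0.2]
width: 40.6
```

```bash
cat >> h.py <<'E'
def wing(p,z=59):
    """centre and yaw of the wing: bright/edge min-area box of the wing mask"""
    best=[]
    for r in spotter.trace(p,'cap_wing')[:3]:
        m=r['region'].astype(np.uint8); c=max(cv2.findContours(m,0,1)[0],key=cv2.contourArea)
        (x,y),(w,h),a=cv2.minAreaRect(c); bx=cv2.boxPoints(((x,y),(w,h),a))
        print('trace',round(r['conf'],2),(round(x),round(y)),(round(w),round(h)),r['bbox'])
E
python3 - <<'E'
from h import *
p=grab_frame('wrist'); save(p,'w8')
for q,z in (('cap_wing',46),('bayonet_cap',0)):
  for r in spotter.pinpoint(p,q)[:2]: print(q,r['conf'],r['xy'],at(p,r['xy'],z))
wing(p)
go([459,169,165],45)
E
```

```text
cap_wing 0.74 [262.7, 185.8] [457.98 172.    46.  ]
cap_wing 0.69 [364.2, 70.0] [453.04 293.93  46.  ]
bayonet_cap 0.71 [260.3, 173.4] [455.66 171.43   0.  ]
bayonet_cap 0.7 [348.5, 73.6] [451.97 295.26   0.  ]
trace 0.75 (258, 180) (76, 76) [223.4, 141.3, 294.5, 224.1]
trace 0.65 (357, 72) (85, 93) [314.4, 25.7, 409.2, 116.8]
ee [460.47 167.02 164.32] yaw_y 42.0 q6 -0.59 t 9.25 F [-0.03  0.11  0.51] w 39.8
-> delta [ 2.46  0.22 -0.67] twist -0.052
```

View pics/w8.png

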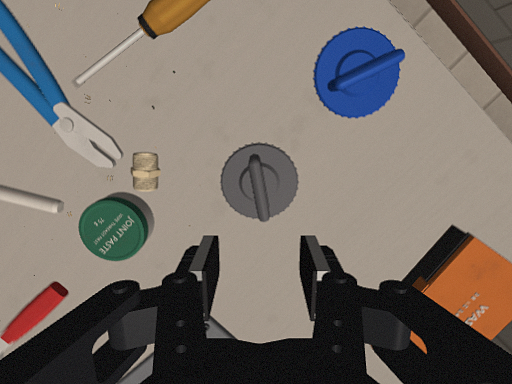

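Grey cap at (259,180), wing top from about (255,157) to (264,217); the blue one at (357,72) stays.

```bash
python3 - <<'E'
from h import *
p=grab_frame('wrist')
a=at(p,(255.5,159),59);b=at(p,(264,216),59);print(a,b,(a+b)/2,np.degrees(np.arctan2(*(a-b)[1::-1])),np.linalg.norm(a-b))
c=at(p,(259.5,181.5),25);print(c)
m=(a+b)/2; go([m[0],m[1],30],np.degrees(np.arctan2(*(a-b)[1::-1]))+90)
E
```

```text
[437.67 186.71  59.  ] [475.28 155.44  59.  ] [456.47 171.07  59.  ] 140.25622073126848 48.90942870691598
[457.87 169.    25.  ]
ee [460.74 167.01 164.68] yaw_y 42.0 q6 -0.59 t 9.30 F [0.07 0.35 0.13] w 40.2
-> delta [  5.66  -0.19 134.69] twist -0.144
```

>>> apply_moves --commands '[{"grip": 40, "delta_pos": [4, 0, 30], "twist": -0.14}, {"grip": 40, "delta_pos": [4, 0, 75], "twist": -0.14}, {"grip": 40, "delta_pos": [4, 0, 120], "twist": -0.14}, {"grip": 40, "delta_pos": [4, 0, 133], "twist": -0.14}, {"grip": 20, "delta_pos": [4, 0, 133], "twist": -0.14}]'

```text
time: 9.8
ee_pos: [456.8, 169.6, 30.7]
tcp_rot: [[-0.767, 0.641, -0.006], [0.641, 0.768, -0.001], [0.004, -0.004, -1.0]]
ft_force: [0.3, -0.6, 0.1]
width: 27.1
```

>>> apply_moves --commands '[{"grip": 5, "delta_pos": [0, 0, 0], "twist": 0}, {"grip": 5, "delta_pos": [0, 0, 0], "twist": 0}, {"grip": 5, "delta_pos": [0, 0, 0], "twist": 0}]'

```text
time: 10.1
ee_pos: [460.3, 170.2, 34.7]
tcp_rot: [[-0.768, 0.64, 0.004], [0.64, 0.768, 0.001], [-0.002, 0.003, -1.0]]
ft_force: [0.6, 0.2, -2.0]
width: 9.0
```

```bash
python3 - <<'E'
from h import *
go([459,169,165],45)
p=grab_frame('wrist'); save(p,'w9')
E
```

```text
ee [460.28 170.17  34.67] yaw_y 50.2 q6 -0.73 t 10.10 F [ 0.58  0.15 -1.98] w 9.0
-> delta [  -0.08   -1.36 -130.33] twist 0.09
```

View pics/w9.png

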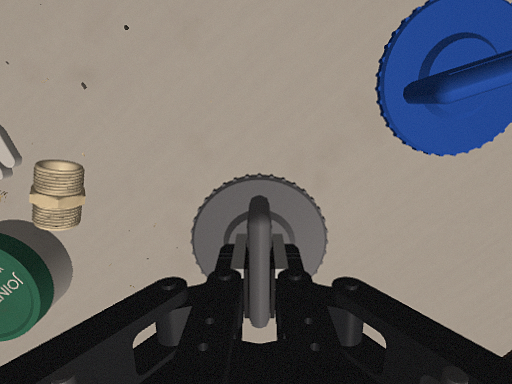

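The wing is gripped (9.0 mm). I'll measure where the cap sits in the tool frame from this picture.

```bash
python3 - <<'E'
from h import *
im=cv2.imread('pics/w9.png')
p=grab_frame('wrist');s=sensors.state();R=np.array(s['tcp_rot']);e=np.array(s['ee_pos'])
tl=lambda xy,z:(R.T@(at(p,xy,z)-e))
for z in (18,25): 
  P=np.array([tl(q,z) for q in ((191,240),(328,240),(259.5,174),(205,205),(314,205))]);
  # circle centre with R=36
  from scipy.optimize import least_squares
  f=least_squares(lambda c:np.hypot(P[:,0]-c[0],P[:,1]-c[1])-c[2],[0,0,36]).x
  g=least_squares(lambda c:np.hypot(P[:,0]-c[0],P[:,1]-c[1])-36,[0,0]).x
  print(z,f,g)
print('wing ends',tl((259,197),57),tl((260,327),57),e)
# predicted outline for offset guesses, on the counter
for ox in(-4,0,4):
  th=np.radians([0,90,-90,40]);
  for z in(18,25):
    W=e+ (R@np.c_[ox+36*np.cos(th),36*np.sin(th),np.zeros(4)].T).T; W[:,2]=z; print(ox,z,proj(p,W).round().tolist())
E
```

```text
18 [-2.14  0.01 37.49] [-0.23  0.01]
25 [ 1.1   0.   35.83] [0.87 0.  ]
wing ends [ 35.68  -0.26 -23.05] [-26.22   0.19 -22.96] [459.63 170.08  34.  ]
-4 18 [[259.0, 183.0], [324.0, 245.0], [195.0, 245.0], [303.0, 198.0]]
-4 25 [[260.0, 186.0], [327.0, 251.0], [192.0, 251.0], [305.0, 202.0]]
0 18 [[259.0, 175.0], [325.0, 239.0], [194.0, 239.0], [303.0, 191.0]]
0 25 [[260.0, 178.0], [327.0, 244.0], [192.0, 244.0], [305.0, 194.0]]
4 18 [[259.0, 168.0], [325.0, 232.0], [194.0, 232.0], [304.0, 183.0]]
4 25 [[260.0, 170.0], [328.0, 237.0], [191.0, 237.0], [306.0, 187.0]]
```

>>> apply_moves --commands '[{"grip": 5, "delta_pos": [0, 0, -40], "twist": 0}, {"grip": 5, "delta_pos": [0, 0, -80], "twist": 0.1}, {"grip": 5, "delta_pos": [-40, -32, -126], "twist": 0.25}, {"grip": 5, "delta_pos": [-75, -60, -126], "twist": 0.4}, {"grip": 5, "delta_pos": [-110, -88, -126], "twist": 0.55}]'

```text
time: 10.7
ee_pos: [487.9, 35.6, 162.3]
tcp_rot: [[-0.316, 0.949, 0.007], [0.949, 0.317, -0.001], [-0.003, 0.007, -1.0]]
ft_force: [1.6, 0.7, -2.1]
width: 8.7
```

```bash
python3 - <<'E'
from h import *
go([518,-112,160],-51)
E
```

```text
ee [487.91  35.56 162.32] yaw_y 18.5 q6 -0.46 t 10.70 F [ 1.6   0.74 -2.11] w 8.7
-> delta [-149.49  -18.17    2.66] twist 1.212
```

>>> apply_moves --commands '[{"grip": 5, "delta_pos": [-40, -5, 0], "twist": 0.15}, {"grip": 5, "delta_pos": [-75, -9, 0], "twist": 0.3}, {"grip": 5, "delta_pos": [-110, -14, 0], "twist": 0.45}, {"grip": 5, "delta_pos": [-135, -17, 0], "twist": 0.6}, {"grip": 5, "delta_pos": [-149, -18, 0], "twist": 0.75}]'

```text
time: 11.2
ee_pos: [517.0, -112.5, 159.2]
tcp_rot: [[0.419, 0.908, 0.001], [0.908, -0.419, -0.001], [-0.0, 0.001, -1.0]]
ft_force: [0.9, -0.1, -2.7]
width: 8.8
```

>>> apply_moves --commands '[{"grip": 5, "delta_pos": [0, 0, 0], "twist": 0.15}, {"grip": 5, "delta_pos": [0, 0, 0], "twist": 0.3}, {"grip": 5, "delta_pos": [0, 0, 0], "twist": 0.42}, {"grip": 5, "delta_pos": [0, 0, 0], "twist": 0.46}, {"grip": 5, "delta_pos": [0, 0, 0], "twist": 0.46}]'

```text
time: 11.7
ee_pos: [516.6, -110.3, 158.9]
tcp_rot: [[0.773, 0.634, 0.0], [0.634, -0.773, -0.0], [0.0, 0.0, -1.0]]
ft_force: [1.2, 0.0, -2.2]
width: 9.0
```

```bash
python3 - <<'E'
from h import *
go([518,-112,160],-51)
p=grab_frame('wrist'); save(p,'w10')
for q,z in (('keeper_knob',78),('keeper_hinge',52),('neck_rim',72),('vent_tip',59),('cap_wing',0)):
  for r in spotter.pinpoint(p,q)[:2]: print(q,r['conf'],r['xy'],at(p,r['xy'],z))
go([518,-112,160],-51)
E
```

```text
ee [ 516.63 -110.28  158.9 ] yaw_y -50.7 q6 0.48 t 11.70 F [ 1.23  0.03 -2.24] w 9.0
-> delta [-0.04  2.2  -1.1 ] twist 0.006
keeper_hinge 0.93 [337.1, 132.0] [ 593.15 -125.98   52.  ]
neck_rim 0.66 [263.6, 111.3] [568.69 -70.74  72.  ]
vent_tip 0.78 [204.1, 170.5] [503.85 -63.48  59.  ]
cap_wing 0.79 [260.9, 262.0] [ 445.99 -169.76    0.  ]
cap_wing 0.17 [259.7, 222.5] [ 480.19 -140.02    0.  ]
ee [ 516.75 -110.26  158.74] yaw_y -50.6 q6 0.48 t 12.00 F [ 0.16  0.18 -2.4 ] w 9.0
-> delta [-0.14  2.13 -1.26] twist 0.007
```

View pics/w10.png

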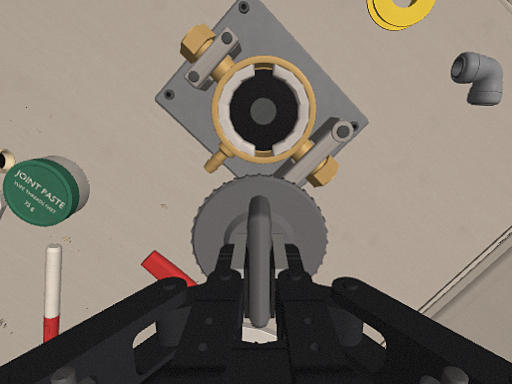

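The neck is centred near (264,109) with its notches at image top and bottom, in line with the gripped wing. I'll refine the neck centre by fitting the rim circle.

```bash
python3 - <<'E'
from h import *
p=grab_frame('wrist'); g=cv2.GaussianBlur(cv2.cvtColor(p['image'],cv2.COLOR_RGB2LAB),(3,3),0).astype(float)
th=np.radians(np.arange(0,360,3))
def prof(cx,cy,r,z=72):
    q=proj(p,np.c_[cx+r*np.cos(th),cy+r*np.sin(th),np.full(len(th),z)]).astype(np.float32)
    return np.stack([cv2.remap(g[...,i],q[:,0],q[:,1],1) for i in range(3)],-1)
def sc(c,r): return np.median(np.linalg.norm(prof(c[0],c[1],r+1)-prof(c[0],c[1],r-1),axis=-1))+np.mean(np.linalg.norm(prof(c[0],c[1],r+1)-prof(c[0],c[1],r-1),axis=-1))
for r in (37.5,):
  L=sorted([(sc((x,y),r+dr),x,y,dr) for x in np.arange(562,575,.5) for y in np.arange(-77,-64,.5) for dr in(-1.5,-1,-.5,0,.5,1)],reverse=True)[:6]
  print(r,np.array(L))
# bore dark edge
L=sorted([(sc((x,y),r),x,y,r) for x in np.arange(562,575,.5) for y in np.arange(-77,-64,.5) for r in (24,24.5,25,25.5,26)],reverse=True)[:6]
print(np.array(L))
x,y=568.5,-70.7
print(proj(p,[[x,y,72]]))
E
```

```text
37.5 [[ 89.33 569.   -70.5   -0.5 ]
 [ 87.68 568.5  -71.    -0.5 ]
 [ 87.37 568.5  -70.5   -0.5 ]
 [ 84.68 569.   -71.    -0.5 ]
 [ 79.66 568.5  -71.     0.  ]
 [ 78.36 569.   -70.    -0.5 ]]
[[199.95 569.   -70.5   25.  ]
 [198.07 568.5  -70.5   24.5 ]
 [197.01 569.   -70.5   24.5 ]
 [195.7  568.5  -70.5   25.  ]
 [195.66 569.5  -70.5   25.  ]
 [191.69 568.5  -71.    24.5 ]]
[[263.4  111.59]]
```

>>> apply_moves --commands '[{"grip": 5, "delta_pos": [35, 1, 0], "twist": 0}, {"grip": 5, "delta_pos": [64, 2, 0], "twist": 0}, {"grip": 5, "delta_pos": [64, 2, 25], "twist": 0}, {"grip": 5, "delta_pos": [64, 2, 44], "twist": 0}, {"grip": 5, "delta_pos": [64, 2, 44], "twist": 0}]'

```text
time: 12.55
ee_pos: [565.2, -70.3, 111.1]
tcp_rot: [[0.773, 0.635, -0.007], [0.635, -0.773, 0.002], [-0.004, -0.006, -1.0]]
ft_force: [0.2, 0.6, -1.7]
width: 8.9
```

>>> apply_moves --commands '[{"grip": 5, "delta_pos": [0, 0, 0], "twist": 0}, {"grip": 5, "delta_pos": [0, 0, 0], "twist": 0}]'

```text
time: 12.75
ee_pos: [568.4, -71.7, 116.1]
tcp_rot: [[0.773, 0.634, 0.002], [0.634, -0.773, -0.001], [0.001, 0.002, -1.0]]
ft_force: [0.7, 0.6, -1.1]
width: 8.9
```

```bash
python3 - <<'E'
from h import *
go([568,-71.2,108],-51)
p=grab_frame('wrist'); save(p,'w11')
E
```

```text
ee [568.41 -71.66 116.13] yaw_y -50.7 q6 0.58 t 12.75 F [ 0.68  0.59 -1.1 ] w 8.9
-> delta [-0.04 -0.63  8.13] twist 0.006
```

>>> apply_moves --commands '[{"grip": 5, "delta_pos": [0, -0.5, 5], "twist": 0}, {"grip": 5, "delta_pos": [0, -0.5, 9], "twist": 0}, {"grip": 5, "delta_pos": [0, -0.5, 12], "twist": 0}, {"grip": 5, "delta_pos": [0, -0.5, 14], "twist": 0}, {"grip": 5, "delta_pos": [0, -0.5, 14], "twist": 0}]'

```text
time: 13.3
ee_pos: [567.5, -71.0, 100.5]
tcp_rot: [[0.773, 0.634, 0.001], [0.634, -0.773, -0.0], [0.001, 0.001, -1.0]]
ft_force: [0.7, 0.1, -2.8]
width: 8.7
```

```bash
python3 - <<'E'
from h import *
go([568,-71.2,88],-51); print(np.array(sensors.state()['torque']))
E
```

```text
ee [567.52 -70.99 100.54] yaw_y -50.7 q6 0.58 t 13.30 F [ 0.7   0.07 -2.77] w 8.7
-> delta [ 0.23  0.46 12.54] twist 0.006
[-0.08 -0.22 -0.02]
```

The spigot is 5 mm inside with no contact force. Continuing down.

>>> apply_moves --commands '[{"grip": 5, "delta_pos": [0, 0, 4], "twist": 0}, {"grip": 5, "delta_pos": [0, 0, 8], "twist": 0}, {"grip": 5, "delta_pos": [0, 0, 11], "twist": 0}, {"grip": 5, "delta_pos": [0, 0, 13], "twist": 0}, {"grip": 5, "delta_pos": [0, 0, 13], "twist": 0}]'

```text
time: 13.8
ee_pos: [567.6, -71.0, 87.9]
tcp_rot: [[0.773, 0.634, 0.001], [0.634, -0.773, -0.0], [0.001, 0.001, -1.0]]
ft_force: [1.9, 0.3, -0.3]
width: 8.9
```

```bash
python3 - <<'E'
from h import *
go([568,-71.2,88],-51); print(np.array(sensors.state()['torque']))
E
```

```text
ee [567.62 -70.96  87.94] yaw_y -50.6 q6 0.58 t 13.80 F [ 1.88  0.3  -0.27] w 8.9
-> delta [ 0.14  0.43 -0.06] twist 0.006
[-0.06 -0.34  0.02]
```

Near the seat; pressing a bit to find the bottom.

>>> apply_moves --commands '[{"grip": 5, "delta_pos": [0, 0, 1.5], "twist": 0}, {"grip": 5, "delta_pos": [0, 0, 3], "twist": 0}, {"grip": 5, "delta_pos": [0, 0, 3], "twist": 0}]'

```text
time: 14.1
ee_pos: [567.9, -71.0, 87.7]
tcp_rot: [[0.773, 0.634, -0.0], [0.634, -0.773, -0.0], [-0.0, 0.0, -1.0]]
ft_force: [-3.4, 2.4, 11.9]
width: 8.8
```

```bash
python3 - <<'E'
from h import *
go([568,-71.2,88],-51); print(np.array(sensors.state()['torque']))
E
```

```text
ee [567.88 -71.01  87.68] yaw_y -50.6 q6 0.58 t 14.10 F [-3.4   2.39 11.88] w 8.8
-> delta [-0.03  0.23 -0.32] twist 0.007
[0.09 0.78 0.  ]
```

Seated: 12 N at TCP z 87.7 against the 88 expected. I'll ease the push and turn clockwise.

>>> apply_moves --commands '[{"grip": 5, "delta_pos": [0, 0, -1.5], "twist": 0.05}, {"grip": 5, "delta_pos": [0, 0, -1.5], "twist": 0.15}, {"grip": 5, "delta_pos": [0, 0, -1.5], "twist": 0.25}, {"grip": 5, "delta_pos": [0, 0, -1.5], "twist": 0.35}, {"grip": 5, "delta_pos": [0, 0, -1.5], "twist": 0.45}]'

```text
time: 14.6
ee_pos: [567.9, -71.7, 87.8]
tcp_rot: [[0.973, 0.232, 0.001], [0.232, -0.973, -0.002], [0.001, 0.002, -1.0]]
ft_force: [1.0, -1.6, 5.0]
width: 8.8
```

```bash
python3 - <<'E'
from h import *
go([568,-71.2,88],-96); print(np.array(sensors.state()['torque']))
E
```

```text
ee [567.91 -71.74  87.79] yaw_y -76.6 q6 1.04 t 14.60 F [ 1.02 -1.61  5.04] w 8.8
-> delta [ 0.21 -0.5  -0.21] twist 0.339
[-0.25  0.14  0.23]
```

>>> apply_moves --commands '[{"grip": 5, "delta_pos": [0, 0, 0], "twist": 0.1}, {"grip": 5, "delta_pos": [0, 0, 0], "twist": 0.2}, {"grip": 5, "delta_pos": [0, 0, 0], "twist": 0.28}, {"grip": 5, "delta_pos": [0, 0, 0], "twist": 0.34}, {"grip": 5, "delta_pos": [0, 0, 0], "twist": 0.34}]'

```text
time: 15.1
ee_pos: [567.8, -71.2, 87.8]
tcp_rot: [[0.995, -0.103, 0.001], [-0.103, -0.995, -0.001], [0.001, 0.001, -1.0]]
ft_force: [-0.5, 0.2, 5.5]
width: 9.2
```

```bash
python3 - <<'E'
from h import *
go([568,-71.2,88],-96); print(np.array(sensors.state()['torque']))
p=grab_frame('wrist'); t=grab_frame('top'); s=grab_frame('side')
for n,c in(('w',p),('t',t),('s',s)):
 for q,z in (('vent_tip',59),('keeper_knob',78),('keeper_hinge',52)):
  for r in spotter.pinpoint(c,q)[:1]:
   w=at(c,r['xy'],z);print(n,q,round(r['conf'],2),np.array(r['xy']),w, 'dir from cap',np.degrees(np.arctan2(w[1]+71,w[0]-568.5)))
cv2.imwrite('pics/fin.png',np.hstack([p['image'][:,:,::-1],cv2.resize(t['image'][150:250,270:390,::-1],(288,240),interpolation=2).repeat(1,0) if 0 else cv2.copyMakeBorder(cv2.resize(t['image'][150:250,270:390,::-1],(288,240)),0,144,0,0,cv2.BORDER_CONSTANT)]))
E
```

```text
ee [567.81 -71.21  87.81] yaw_y -95.9 q6 1.37 t 15.10 F [-0.5   0.16  5.51] w 9.2
-> delta [ 0.19 -0.03 -0.19] twist 0.002
[0.04 0.23 0.16]
w keeper_knob 0.89 [354.8 331.4] [ 504.74 -120.8    78.  ] dir from cap -142.00701997047375
w keeper_hinge 0.63 [348.5 169.4] [ 595.53 -126.37   52.  ] dir from cap -63.985483405912134
s vent_tip 0.74 [290.8 225.1] [502.11 -64.49  59.  ] dir from cap 174.40245696160582
s keeper_knob 0.65 [300.1 218.8] [513.9  -81.45  78.  ] dir from cap -169.17061833596492
s keeper_hinge 0.75 [330.2 206.5] [ 597.62 -133.05   52.  ] dir from cap -64.85623049116627
```

View pics/fin.png

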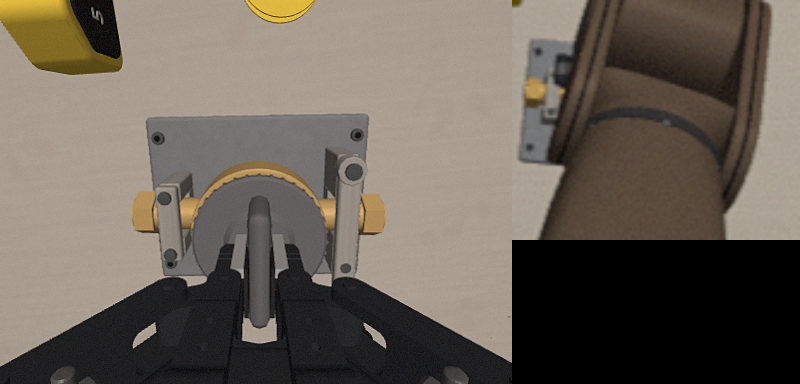

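The wing is parallel to the plate and square to the stubs (stub hexes at (145,212) and (375,213), plate bolts (158,138)/(358,134)). The keeper bar is shut at the right. I'll check that this holds steady, then hand in.

>>> apply_moves --commands '[{"grip": 5, "delta_pos": [0, 0, 0], "twist": 0}, {"grip": 5, "delta_pos": [0, 0, 0], "twist": 0}, {"grip": 5, "delta_pos": [0, 0, 0], "twist": 0}, {"grip": 5, "delta_pos": [0, 0, 0], "twist": 0}, {"grip": 5, "delta_pos": [0, 0, 0], "twist": 0}]'

```text
time: 16.2
ee_pos: [567.8, -71.2, 87.8]
tcp_rot: [[0.995, -0.102, 0.001], [-0.102, -0.995, -0.001], [0.001, 0.001, -1.0]]
ft_force: [-0.1, 0.8, 4.7]
width: 8.9
```

```bash
python3 - <<'E'
from h import *
go([568,-71.2,88],-96); print(np.array(sensors.state()['torque']))
p=grab_frame('wrist'); A=at(p,(158,138),10);B=at(p,(358,134),10);print('plate yaw',np.degrees(np.arctan2(*(A-B)[1::-1]))-90)
A=at(p,(260,200),57);B=at(p,(260,325),57);print('wing',np.degrees(np.arctan2(*(A-B)[1::-1])))
print(order.close_job())
E
```

```text
ee [567.8  -71.17  87.8 ] yaw_y -95.9 q6 1.37 t 16.20 F [-0.1   0.76  4.67] w 8.9
-> delta [ 0.2   0.01 -0.2 ] twist 0.003
[0.03 0.21 0.15]
plate yaw -4.727246552748667
wing -5.800415786616995
the job is handed in; nothing more can be done
None
```

The job is handed in at about 16 s, with the gripper still holding the cap at the half turn. No verdict came back.

- **Keeper bar:** I swung it shut first. It stopped dead against an 18 N push, well above the 4 N ball catch, and in the next picture it lay along the cradle's -x. I did not feel the click separately from the end stop.
- **Cap:** I took the grey cap, not the blue one. It went into the notches with almost no force and seated at 12 N, at tool height 87.7 mm against 88 expected.
- **Half turn:** I turned it about 45° clockwise, well short of the lock catch. The wing is at -5.8°. The pose held steady for the last half second against about 0.15 N m on the wrist.

**Checks that disagreed:** the housing's line came out between -4.7° (plate bolts) and -6.4° (vent tip), so the wing is within about 1° of it. In the last look, the wrist and top cameras gave no vent-tip reading, and the side camera misplaced the keeper knob. I relied on the wrist picture there.

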